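Heft and pack the sample canisters, heaviest at the bottom

ROBOT

A 7-joint arm with a two-finger parallel gripper is mounted at the origin on a cart in front of the work surface, level with it; the furniture and walls round the work are solid. World frame = base frame: x ahead of the robot, y to its left, z up, the work surface at z = 0. Lengths are in m, angles in rad, forces in N, time in s.
With the tool pointing down it reaches from about 0.35 to 0.9 m from the base axis. Payload 8.1 kg.
Tool frame: the origin (TCP) lies at the very end of the fingers, on their centre line; the grasp point (between the pads) lies 19 mm behind it; z points along the fingers, x is the direction in which the jaws open and shut, and the axes are right-handed (so a half turn about z gives the same grasp; the last joint's range is limited). The gripper opens to 92 mm and grips with 3 to 60 N. Pads are 19 mm wide; open, the fingers measure 130 mm over their backs; the gripper's body (75 mm by 190 mm) begins 47 mm behind the grasp point.
Start: joints at [-1.32, 0.434, 0.025, 1.573, -0.012, 1.134, -0.075], TCP at [0.217, 0.586, 0.227] pointing down, gripper open.
Joint ranges: [-2.62, 2.62], [-0.44, 2.09], [-1.27, 1.32], [0.08, 2.57], [-1.32, 4.46], [0.12, 2], [-2.74, 2.74]. Speed limits (rad/s): [2.22, 2.22, 3.01, 3.01, 3.14, 3.14, 3.14].

INTERFACE

Orientations are given as a rotation vector (axis times angle).
In Python, from cell import status, viewer, arm gives the robot as it stands.
- The arm moves only by the tool jog_arm, never from a script. Its argument "commands" is text: rows parted by semicolons, each of 7 numbers parted by spaces: the closure, from -1 (fully open) to 1 (shut), then the shift along the world's x, y, z normalised to -1 to 1, where 1 is 0.3 m, then the turn, a rotation vector about the world's x, y, z normalised to -1 to 1, where 1 is 2 pi rad. In form: jaw dx dy dz wx wy wz; .... A call has exactly 5 rows; each row shifts and turns the commanded pose from where the row before left it; what a row does not reach is not made up. A row lasts 1/10 s, in which the tool goes at most 50 mm and 8.59 degrees, less where a joint would pass 70% of its speed; a pose out of reach is approached as far as the arm can. A call with a number of a shift or a turn outside -1 to 1 is refused whole. A call with a gripper value outside its range is refused whole. The fingers move at their own pace and stop on an object; "force" is the grip in N (left out, the last holds). Time passes only in rows, so rows that do not move let the fingers close, or fill a call up. It gives the time, the measured TCP pose, the force and the opening at its end, in the units of the state.
- status.observe(): the state, without advancing time (a new reading comes with each control period).
- viewer.get_image(name): name is "scene" or "top" or "wrist"; returns a dict with "pixels" (420x560x3 uint8, red, green, blue), "z_map" (420x560 float32, m along the optical axis (not along the pixel's ray), 0 where there is no reading), "camera_matrix" (3x3 intrinsics, pixels), "R" (3x3) and "t" (3): a world point X has camera coordinates R X + t. Camera axes: x right, y down, z forward; pixel columns grow to the right and rows downward; lengths in m; the calibration is good to about 2 mm. The wrist camera is an equidistant fisheye: a pixel r from the principal point sees the ray r / f radians off the axis. A picture is of the moment at which its call begins.
- arm.sign_off(): hands the job in, once; it reports no verdict.
The state is a dict: "clock": time; "joints": joint angles; "dq": joint speeds; "joint_efforts": joint torques, N m; "position": TCP position; "ee_rot": TCP orientation; "force": force on the tool from outside, world axes, zero at the start; "ft_torque": the same for the moment, N m; "width": opening from 0.0 (shut) to 1.0 (fully open).
Only numpy, scipy, OpenCV 4.12 (cv2) and the standard library are available. Lean on these libraries where they do the work, as an engineer would, in place of code of your own. Each camera call takes 0.05 s, during which the arm holds its last target. There are 200 camera calls.

TASK

Three sealed sample canisters stand in the rack; they look alike and only lifting them tells how heavy they are. Pack all three into the upright carrier in one flat stack, the heaviest at the bottom and the lightest on top, and leave them there. Set them down gently, never tip one over, and leave the timer, jar, vial and tape roll where they are.

Things in the scene. Friction and masses are not known exactly. Their poses are not given: they have to be found in the camera images.
- canister_a_mid (a point): one of three sealed flat metal canisters, all alike: 62 mm long (x), 40 wide (y), 32 high (z), straight sides; this point is its centre, 16 mm up. Hidden contents: they weigh 0.1 to 0.65 kg and differ by at least 0.13 kg; neither name nor place tells which is which. Starts in a bay of the rack, its long sides between dividers
- canister_b_mid (a point): one of three sealed flat metal canisters, all alike: 62 mm long (x), 40 wide (y), 32 high (z), straight sides; this point is its centre, 16 mm up. Hidden contents: they weigh 0.1 to 0.65 kg and differ by at least 0.13 kg; neither name nor place tells which is which. Starts in a bay of the rack, its long sides between dividers
- canister_c_mid (a point): one of three sealed flat metal canisters, all alike: 62 mm long (x), 40 wide (y), 32 high (z), straight sides; this point is its centre, 16 mm up. Hidden contents: they weigh 0.1 to 0.65 kg and differ by at least 0.13 kg; neither name nor place tells which is which. Starts in a bay of the rack, its long sides between dividers
- rack: fixed aluminium rack, origin under its centre; base 50 (x) x 150 (y) mm, its top 6 mm up; four 3 mm dividers rise to 30 mm and form bays at y = -47, 0, +47 mm, 44 wide, open at the ends. A canister in a bay lies along x, ends overhanging, top 38 mm up; no room for a finger beside its long sides: take it by its two ends, lift straight out
- carrier: fixed upright carrier, origin under its centre; floor 8 mm up. Two facing end channels rise to 76 mm: shaft 70 (x) x 48 mm (y), 4 mm play round a canister laid along x. Long sides are open over the middle 50 mm; at the ends no finger fits, so canisters go in held by their long sides. Stacked centres are 24, 56, 88 mm above the origin; the top one sits 4 mm deep in the channels
- timer: low bench timer, 58 x 64 x 20 mm, a bystander; origin under its centre
- jar: glass screw-cap jar, 61 mm across, 100 mm high, a bystander; origin under its centre
- vial_a: glass vial, 27 mm across, 62 mm high, a bystander; origin under its centre
- tape_roll: roll of tape lying flat, 82 mm across, 19 mm high, a bystander; origin under its centre
Mind the look-alikes: they are no part of the job. What is shaped like the part that bears canister_c_mid but black or green is not meant. Leave any red look-alike of the part that bears canister_a_mid alone.

How it is judged:
By the outcome, as a careful person would: the job done as asked, in the order asked, and still so for the second after the job is handed in, with the robot touching nothing.
It also fails if it takes over 72 s, if anything falls off the work surface, if the arm or the gripper's body presses on something with over 40 N, if the wrist force passes 120 N, or if a joint passes its speed limit or range.

## Working session

There is one attempt and no reset: what is moved stays moved. The work goes in short steps, Python scripts to look and compute and a tool call to move; the robot and the scene stay as the last step left them, time stands still between calls to the robot, and variables do not carry over. Pictures are saved under pics/ and viewed, about 8 in all and at most 12, crops included, and the job is handed in when it is done.

Besides the shell and the picture viewer there is one more tool, called after "Request:" by a JSON object that holds its "method" and its "body". jog_arm: Moves the arm, as the interface text tells. Scaled input: -1 to 1 covers 0.3 m each way for a shift and 2 pi rad each way for a turn. Its arguments: {"type":"object","properties":{"commands":{"type":"string"},"force":{"type":"number"}},"required":["commands"]}

```bash
ls; mkdir -p pics; cat > h.py <<'E'
import numpy as np, cv2
from cell import status, viewer, arm
def grab(n,f=None):
    im=viewer.get_image(n)
    if f: cv2.imwrite('pics/'+f,im['pixels'][:,:,::-1])
    return im
def cloud(im):
    z=im['z_map'];K=im['camera_matrix'];v,u=np.mgrid[:z.shape[0],:z.shape[1]]
    c=np.stack([(u-K[0,2])/K[0,0]*z,(v-K[1,2])/K[1,1]*z,z],-1)
    return (c-im['t'])@im['R']
def st():
    s=status.observe();print({k:np.round(s[k],4).tolist() for k in('clock','joints','position','ee_rot','force','width')});return s
E
python3 - <<'E'
from h import *
a=grab('top','top0.png');b=grab('scene','scene0.png');st()
np.savez('top0.npz',**a);np.savez('scene0.npz',**b)
print(a['camera_matrix'],a['R'],a['t'])
E
```

```text
pics
{'clock': 0.1, 'joints': [-1.3196, 0.4352, 0.025, 1.574, -0.0116, 1.134, -0.0751], 'position': [0.2165, 0.5858, 0.226], 'ee_rot': [2.577, 1.7952, -0.0017], 'force': [-0.033, -0.3454, 0.4693], 'width': 1.0014}
[[478.15880635   0.         279.07351409]
 [  0.         478.15880635 212.58004952]
 [  0.           0.           1.        ]] [[-0.02424352 -0.99967842  0.00743726]
 [-0.98959763  0.02294245 -0.14202172]
 [ 0.14180542 -0.010803   -0.9898356 ]] [-0.03982294  0.56929873  1.30858717]
```

View pics/top0.png

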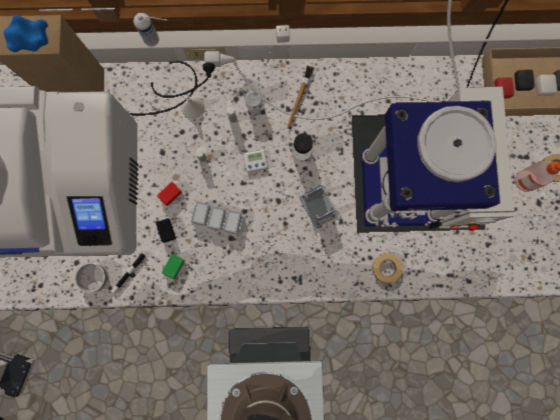

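View pics/scene0.png

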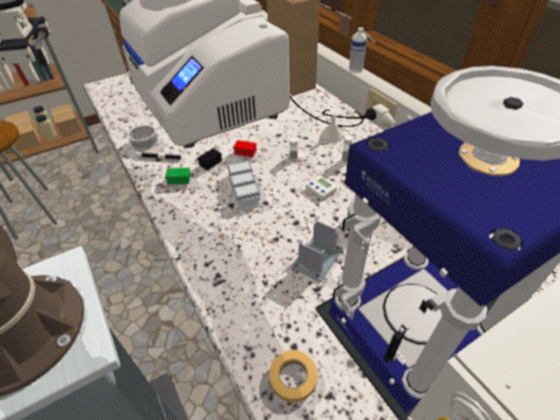

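Top view: the three grey canisters are in the rack at about (201,213), (217,217) and (233,222). The carrier is at (318,206), timer (256,160), jar (303,147), tape (388,267). Candidates for a canister: red box (169,193), black box (165,230), green box (173,266) and the three grey ones. I choose the three grey ones in the rack and will check them in a close crop.

```bash
python3 - <<'E'
from h import *
a=dict(np.load('top0.npz'));P=cloud(a)
c=a['pixels'][130:260,150:350,::-1];cv2.imwrite('pics/crop0.png',cv2.resize(c,None,fx=4,fy=4,interpolation=cv2.INTER_CUBIC))
Z=P[...,2]
def blob(r0,r1,c0,c1,z0,z1):
    m=np.zeros(Z.shape,np.uint8);m[r0:r1,c0:c1]=((Z>z0)&(Z<z1)&(a['z_map']>0))[r0:r1,c0:c1]
    n,l,s,ce=cv2.connectedComponentsWithStats(m)
    for i in range(1,n):
        if s[i,4]>25:
            p=P[l==i];r=cv2.minAreaRect((p[:,:2]*1000).astype(np.float32))
            print(np.round(ce[i],1),s[i,4],'z',np.round(np.percentile(p[:,2],[5,50,95]),4),np.round(r[0],1),np.round(r[1],1),round(r[2],2))
print('can');blob(195,240,185,250,.034,.045)
print('all');blob(130,285,140,410,.012,.3)
print('carr');blob(180,235,295,340,.06,.1)
E
```

```text
can
[200.3 212.8] 274 z [0.0347 0.0373 0.0421] [572.9 168.9] [39.6 61.5] 76.06
[216.3 217.9] 267 z [0.0347 0.038  0.042 ] [558.2 124.3] [39.6 61.4] 75.84
[232.5 221.5] 272 z [0.0347 0.0382 0.0425] [546.9  80.8] [43.4 61. ] 75.52
all
[373.8 184.8] 3752 z [0.0145 0.0657 0.2486] [ 662.  -349.3] [304.8 151.7] 0.22
[302.5 146.5] 486 z [0.027  0.096  0.1025] [ 752.5 -124.6] [58.1 57.5] 38.74
[200.8 154.9] 99 z [0.0212 0.0553 0.0648] [739.9 167.4] [23.7 23.2] 61.62
[255.6 160.3] 404 z [0.0131 0.0178 0.0226] [727.4  11.2] [58.4 63.7] 10.19
[169.1 193.1] 317 z [0.0235 0.031  0.0356] [634.4 260.4] [41.4 60.2] 43.93
[314.1 192.6] 104 z [0.0143 0.0565 0.0778] [ 623.4 -151. ] [22.6 53.9] 26.37
[216.7 217.7] 1053 z [0.0245 0.0369 0.042 ] [558.5 123.2] [144.4  63.9] 73.78
[324.8 215.1] 102 z [0.0124 0.0479 0.0783] [ 556.8 -183.1] [27.6 54.4] 18.71
[165.3 229.8] 329 z [0.0244 0.0307 0.0355] [529.  270.2] [62.3 40.9] 16.74
[387.7 267.6] 465 z [0.0141 0.0192 0.024 ] [ 407.3 -357. ] [81.6 79.7] 61.77
[172.8 266.1] 331 z [0.0256 0.0313 0.0359] [426.1 247.8] [40.6 61.3] 61.43
carr
[314.3 191.3] 46 z [0.0615 0.0732 0.0791] [ 619.  -153.2] [12.  53.9] 26.39
[326.6 212.9] 39 z [0.0642 0.0744 0.0794] [ 561.1 -182.6] [11.  54.1] 28.26
```

View pics/crop0.png

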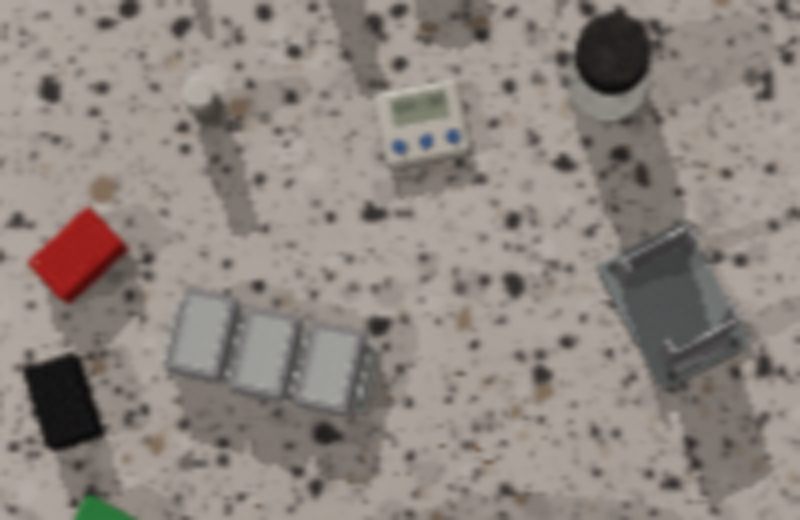

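The crop shows the three grey canisters side by side in the rack, each long axis near -15°. The empty carrier is on the right with its two end channels, long axis near +27°. Red, black and green boxes stay alone. Moving above the rack for a close look.

Request:
{"method": "jog_arm", "body": {"commands": "-1 0.05 -0.15 0 0 0 -0.0238; -1 0.05 -0.15 0 0 0 -0.0238; -1 0.05 -0.15 0 0 0 -0.0238; -1 0.05 -0.15 0 0 0 -0.0238; -1 0.05 -0.15 0 0 0 -0.0238", "force": 30}}

```text
clock: 0.6
position: [0.2918, 0.3592, 0.2265]
ee_rot: [3.058, 0.721, -0.001]
force: [1.0, 0.8, 0.5]
width: 1.0
```

Request:
{"method": "jog_arm", "body": {"commands": "-1 0.111 -0.1 0 0 0 -0.0238; -1 0.111 -0.1 0 0 0 -0.0238; -1 0.111 -0.1 0 0 0 -0.0238; -1 0.111 -0.1 0 0 0 -0.0238; -1 0.111 -0.1 0 0 0 -0.0238"}}

```text
clock: 1.1
position: [0.459, 0.2098, 0.2267]
ee_rot: [-3.11, 0.445, 0.0]
force: [0.4, 0.9, -0.6]
width: 0.999
```

```bash
python3 - <<'E'
from h import *
a=dict(np.load('top0.npz'));P=cloud(a).reshape(-1,3)
m=(P[:,1]<-.21)&(P[:,1]>-.34)&(P[:,0]>.4)&(P[:,0]<.8)&(P[:,2]>.05)
q=P[m]
for y0 in np.arange(-.34,-.2,.02):
    s=q[(q[:,1]>=y0)&(q[:,1]<y0+.02)]
    if len(s): print(round(y0,2),len(s),np.round(s.min(0),3),np.round(s.max(0),3))
b=dict(np.load('scene0.npz'));P=cloud(b).reshape(-1,3)
m=(P[:,1]<-.2)&(P[:,1]>-.34)&(P[:,0]>.4)&(P[:,0]<.8)&(P[:,2]>.04);q=P[m]
for y0 in np.arange(-.34,-.2,.02):
    s=q[(q[:,1]>=y0)&(q[:,1]<y0+.02)]
    if len(s): print('s',round(y0,2),len(s),np.round(s.min(0),3),np.round(s.max(0),3))
E
```

```text
-0.34 1833 [ 0.515 -0.34   0.06 ] [ 0.749 -0.32   0.485]
-0.32 1903 [ 0.514 -0.32   0.061] [ 0.749 -0.3    0.415]
-0.3 1622 [ 0.522 -0.3    0.05 ] [ 0.746 -0.29   0.414]
s -0.34 4503 [ 0.513 -0.34   0.041] [ 0.741 -0.32   0.481]
s -0.32 3197 [ 0.513 -0.32   0.04 ] [ 0.708 -0.3    0.411]
s -0.3 591 [ 0.52  -0.3    0.042] [ 0.717 -0.29   0.41 ]
s -0.22 71 [ 0.564 -0.207  0.04 ] [ 0.579 -0.2    0.077]
```

Request:
{"method": "jog_arm", "body": {"commands": "-1 0.111 -0.095 0 0 0 0; -1 0.111 -0.095 0 0 0 0; -1 0.111 -0.095 0 0 0 0; -1 0 0 0 0 0 0; -1 0 0 0 0 0 0"}}

```text
clock: 1.6
position: [0.5582, 0.1246, 0.2261]
ee_rot: [3.11, -0.44, -0.001]
force: [-0.5, 1.0, -0.3]
width: 1.002
```

```bash
python3 - <<'E'
from h import *
w=grab('wrist','w0.png');np.savez('w0.npz',**w);st();print(w['camera_matrix'],-w['R'].T@w['t'],w['R'])
E
```

```text
{'clock': 1.65, 'joints': [-0.6955, 0.3696, 0.5205, 1.7377, -0.2043, 1.0897, -0.3877], 'position': [0.5575, 0.1259, 0.2262], 'ee_rot': [3.1108, -0.4365, -0.002], 'force': [0.2107, 0.2234, 0.3869], 'width': 0.9979}
[[325.1922621    0.         282.5493287 ]
 [  0.         325.1922621  206.92114752]
 [  0.           0.           1.        ]] [0.5796952  0.19396231 0.38551493] [[ 9.60735004e-01 -2.77467433e-01 -2.76698374e-04]
 [-2.67351630e-01 -9.25974785e-01  2.66634214e-01]
 [-7.42385267e-02 -2.56090847e-01 -9.63797758e-01]]
```

View pics/w0.png

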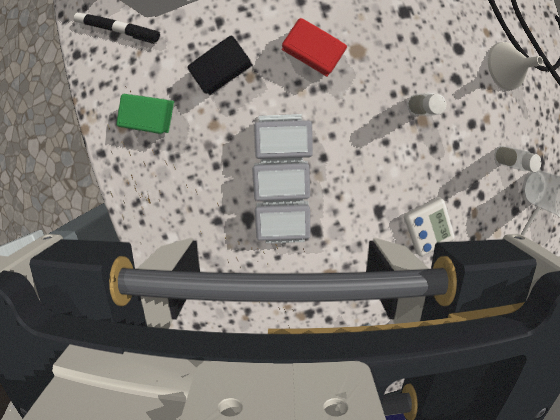

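The wrist view shows the three canisters at (285,138), (280,181) and (284,223), aligned with the jaw direction, with the fingers at (185,265) and (385,265). I'll measure their top faces.

```bash
cat >> h.py <<'E'
def fish(im,zpl=None):
    K=im['camera_matrix'];v,u=np.mgrid[:420,:560]
    x=(u-K[0,2])/K[0,0];y=(v-K[1,2])/K[1,1];r=np.hypot(x,y)+1e-9
    d=np.stack([x/r*np.sin(r),y/r*np.sin(r),np.cos(r)],-1)
    C=-im['R'].T@im['t'];D=d@im['R']
    if zpl is None: return C+D*(im['z_map']/d[...,2])[...,None]
    return C+D*((zpl-C[2])/D[...,2])[...,None]
def rects(P,m,lo=200,px=True):
    n,l,s,ce=cv2.connectedComponentsWithStats(m.astype(np.uint8))
    for i in range(1,n):
        if s[i,4]>lo:
            p=P[l==i];r=cv2.minAreaRect((p[:,:2]*1000).astype(np.float32))
            print(np.round(ce[i]),s[i,4],'z',np.round(np.median(p[:,2]),4),'rect',np.round(r[0],1),np.round(r[1],1),round(r[2],2),'mean',np.round(p.mean(0)*1000,1))
E
python3 - <<'E'
from h import *
w=dict(np.load('w0.npz'));P=fish(w);Q=fish(w,.038);Z=P[...,2]
m=(Z>.033)&(Z<.045);m[:100]=0;m[245:]=0;m[:,:230]=0;m[:,330:]=0
rects(P,m)
print('ray');rects(Q,m)
g=w['pixels'].astype(int);m2=m&(g.min(2)>165)
m2=cv2.morphologyEx(m2.astype(np.uint8),cv2.MORPH_OPEN,np.ones((3,3)))
print('light');rects(Q,m2)
m=(Z>.02)&(Z<.2);m[240:]=0
print('all');rects(P,m)
E
```

```text
[283. 139.] 2116 z 0.0395 rect [573.9 173. ] [40.  62.3] 75.36 mean [574.2 173.2  39.4]
[281. 181.] 1997 z 0.0394 rect [558.9 128.7] [39.8 62.3] 76.25 mean [559.4 129.8  39.3]
[282. 222.] 1842 z 0.0393 rect [547.7  83.9] [39.9 62.2] 76.19 mean [547.9  85.2  39.1]
ray
[283. 139.] 2116 z 0.038 rect [574. 173.] [39.8 62. ] 74.64 mean [574.2 173.1  38. ]
[281. 181.] 1997 z 0.038 rect [559.2 129.4] [39.4 61.9] 76.53 mean [559.3 129.6  38. ]
[282. 222.] 1842 z 0.038 rect [547.9  84.6] [40.7 61.8] 76.02 mean [547.8  84.8  38. ]
light
[283. 139.] 1210 z 0.038 rect [574.3 173.2] [27.8 50.2] 75.68 mean [574.3 173.3  38. ]
[281. 183.] 1130 z 0.038 rect [558.9 128.3] [28.3 50. ] 77.27 mean [558.9 128.6  38. ]
[282. 224.] 997 z 0.038 rect [547.1  82.5] [28.4 49.3] 76.12 mean [547.2  82.9  38. ]
all
[155.   6.] 766 z 0.0648 rect [497.  351.7] [ 5.7 61.9] 84.59 mean [489.3 352.   67.4]
[520.  51.] 1742 z 0.0371 rect [908.5 227.6] [ 83.  137.2] 21.14 mean [902.9 216.9  40.2]
[314.  45.] 1991 z 0.0335 rect [635.5 264.4] [40.7 62.9] 42.58 mean [634.8 263.4  33.3]
[219.  64.] 1972 z 0.0335 rect [529.8 274. ] [62.6 41. ] 16.61 mean [530.5 273.1  33.2]
[143. 113.] 1680 z 0.0334 rect [427.4 252.4] [40.7 63.1] 61.17 mean [430.  251.1  33. ]
[428. 104.] 668 z 0.0565 rect [741.  172.6] [27.3 24.2] 59.1 mean [737.4 172.5  51.3]
[282. 178.] 6550 z 0.0393 rect [560. 129.] [140.8  65.2] 73.68 mean [561.2 132.   38.3]
[535. 179.] 1855 z 0.053 rect [898.   47.7] [ 50.2 126. ] 35.0 mean [884.3  49.4  52.4]
[439. 223.] 214 z 0.0205 rect [740.1  20.3] [26.7 50.9] 18.78 mean [739.   20.2  20.6]
```

```bash
python3 - <<'E'
from h import *
def rayp(im,z):
    K=im['camera_matrix'];v,u=np.mgrid[:420,:560]
    d=np.stack([(u-K[0,2])/K[0,0],(v-K[1,2])/K[1,1],np.ones(u.shape)],-1)@im['R'];C=-im['R'].T@im['t']
    return C+d*((z-C[2])/d[...,2])[...,None]
for n in('scene','top'):
    im=dict(np.load(n+'0.npz'));P=cloud(im);Z=P[...,2]
    roi=(abs(P[...,0]-.56)<.07)&(abs(P[...,1]-.125)<.1)
    print(n,'C',-im['R'].T@im['t']);rects(rayp(im,.038),roi&(Z>.0335)&(Z<.044),100)
    # look-alikes cross-check
    roi=(P[...,0]<.68)&(P[...,0]>.38)&(P[...,1]>.2)&(P[...,1]<.32)
    rects(rayp(im,.032),roi&(Z>.027)&(Z<.037),100)
    roi=(abs(P[...,0]-.59)<.08)&(abs(P[...,1]+.168)<.07)
    print(' carrier tops');rects(rayp(im,.076),roi&(Z>.07)&(Z<.083),10)
    print(' carrier all');rects(P,roi&(Z>.03)&(Z<.083),10)
E
```

```text
scene C [ 0.26874344 -0.57095224  0.67259774]
[242. 179.] 781 z 0.038 rect [557.1 123.2] [138.6  64.4] 73.56 mean [556.6 120.6  38. ]
[244. 145.] 196 z 0.032 rect [632.8 259.1] [45.5 62.1] 44.89 mean [632.9 258.8  32. ]
[209. 155.] 210 z 0.032 rect [527.1 268.3] [63.9 44.2] 19.25 mean [526.9 268.4  32. ]
[177. 172.] 241 z 0.032 rect [425.7 246.8] [41.3 64.3] 57.33 mean [425.3 246.8  32. ]
 carrier tops
[326. 226.] 81 z 0.076 rect [ 618.  -152.8] [15.8 54.5] 24.02 mean [ 620.  -151.7   76. ]
[310. 248.] 92 z 0.076 rect [ 559.4 -182.3] [17.  55.8] 26.69 mean [ 557.1 -183.9   76. ]
 carrier all
[325. 232.] 392 z 0.0557 rect [ 618.2 -151.6] [14.3 54.7] 26.22 mean [ 620.1 -149.9   55.2]
[310. 254.] 401 z 0.0561 rect [ 560.6 -180.3] [14.9 55. ] 29.36 mean [ 557.8 -183.8   55.4]
top C [ 0.37684648 -0.03873458  1.37643513]
[200. 213.] 277 z 0.038 rect [572.6 168.5] [40.  61.6] 76.11 mean [573.2 169.1  38. ]
[216. 218.] 274 z 0.038 rect [558.  124.1] [39.8 61.1] 76.1 mean [557.3 124.2  38. ]
[233. 221.] 284 z 0.038 rect [546.5  80.2] [43.  61.4] 76.82 mean [546.4  78.5  38. ]
[169. 193.] 277 z 0.032 rect [633.3 259.3] [41.  60.1] 43.96 mean [634.1 259.6  32. ]
[165. 230.] 273 z 0.032 rect [528.2 269.4] [61.6 39.7] 18.55 mean [528.  269.7  32. ]
[172. 266.] 294 z 0.032 rect [425.6 247.2] [40.6 60.6] 61.74 mean [425.7 247.7  32. ]
 carrier tops
[314. 191.] 33 z 0.076 rect [ 619.2 -152.7] [12.4 53.7] 28.25 mean [ 621.1 -151.    76. ]
[326. 213.] 32 z 0.076 rect [ 561.  -181.9] [11.1 53.4] 28.07 mean [ 559.  -182.9   76. ]
 carrier all
[314. 192.] 82 z 0.0636 rect [ 618.8 -153.3] [12.3 53.9] 26.37 mean [ 620.8 -152.5   60.5]
[326. 214.] 67 z 0.0683 rect [ 561.1 -182.1] [11.4 54.9] 27.49 mean [ 558.7 -182.6   62.2]
```

Views agree to 1 mm (top and scene) and about 4 mm (wrist). Canisters are near (573,169), (558,125), (547,81) mm at yaw -14°; the carrier is at (589,-167.5) at yaw 26.8°. Plan: lift each by its ends, weigh it, stage it on the table at yaw 26.8°, then regrasp by the sides.

Request:
{"method": "jog_arm", "body": {"commands": "-1 -0.0367 -0.148 0 0 0 0.0053; -1 0 0 -0.15 0 0 0; -1 0 0 -0.15 0 0 0; -1 0 0 -0.15 0 0 0; -1 0 0 0 0 0 0"}}

```text
clock: 2.15
position: [0.5421, 0.0825, 0.0871]
ee_rot: [3.116, -0.38, -0.015]
force: [-0.9, 0.1, 0.5]
width: 1.001
```

```bash
cat >> h.py <<'E'
def weigh(n=10):
    f=[]
    for i in range(n): viewer.get_image('wrist'); f.append(np.r_[status.observe()['force'],status.observe()['joint_efforts']])
    f=np.array(f);print('F',np.round(f.mean(0)[:3],3),'sd',np.round(f.std(0)[:3],3),'tau',np.round(f.mean(0)[3:],3))
def yaw():
    s=status.observe();R=cv2.Rodrigues(np.array(s['ee_rot'],float))[0]
    print('t',s['clock'],'pos',np.round(np.array(s['position'])*1000,1),'yaw',round(float(np.degrees(np.arctan2(R[1,0],R[0,0]))),2),'tilt',np.round(R[:2,2],3),'w',s['width'],'q',np.round(s['joints'],2))
E
python3 -c "
from h import *
weigh(8);yaw()"
```

```text
F [ 0.067 -0.236  0.659] sd [0.568 0.334 0.249] tau [-5.9000e-02 -5.7547e+01  7.0780e+00 -2.2624e+01 -1.1500e-01 -5.3000e-02
  4.8000e-02]
t 2.55 pos [548.   81.8  93.4] yaw -14.03 tilt [0.003 0.001] w 1.0042351398629132 q [-0.57  0.5   0.46  1.93 -0.3   0.78 -0.19]
```

Request:
{"method": "jog_arm", "body": {"commands": "-1 0 0 -0.13 0 0 0; -1 0 0 -0.09 0 0 0; -1 0 0 -0.037 0 0 0; -1 0 0 0 0 0 0; -1 0 0 0 0 0 0"}}

```text
clock: 3.05
position: [0.5478, 0.0813, 0.0157]
ee_rot: [-3.118, 0.384, -0.002]
force: [-0.1, -0.4, 0.8]
width: 1.001
```

Request:
{"method": "jog_arm", "body": {"commands": "0 0 0 0 0 0 0; 1 0 0 0 0 0 0; 1 0 0 0 0 0 0; 1 0 0 0 0 0 0; 1 0 0 0 0 0 0", "force": 30}}

```text
clock: 3.55
position: [0.5465, 0.0817, 0.0149]
ee_rot: [-3.118, 0.384, 0.001]
force: [-3.3, -0.4, 6.0]
width: 0.672
```

Request:
{"method": "jog_arm", "body": {"commands": "1 0 0 0.03 0 0 0; 1 0 0 0.06 0 0 0; 1 0 0 0.1 0 0 0; 1 0 0 0.07 0 0 0; 1 0 0 0 0 0 0"}}

```text
clock: 4.05
position: [0.5487, 0.0815, 0.0952]
ee_rot: [-3.116, 0.384, -0.007]
force: [1.1, 0.5, -5.4]
width: 0.671
```

Request:
{"method": "jog_arm", "body": {"commands": "1 0 0 0 0 0 0; 1 0 0 0 0 0 0; 1 0 0 0 0 0 0; 1 0 0 0 0 0 0; 1 0 0 0 0 0 0"}}

```text
clock: 4.55
position: [0.5467, 0.0813, 0.0921]
ee_rot: [3.117, -0.384, -0.001]
force: [0.5, 1.0, -5.6]
width: 0.673
```

```bash
python3 -c "
from h import *
weigh(8);yaw();grab('wrist','w1.png')"
```

```text
F [ 0.415  0.015 -5.386] sd [0.71  0.479 0.606] tau [ 9.0000e-03 -6.1955e+01  8.0280e+00 -2.4979e+01 -4.9000e-02  2.5000e-02
  1.0000e-03]
t 4.95 pos [547.   81.4  92.7] yaw -14.05 tilt [0. 0.] w 0.6719007781622475 q [-0.58  0.5   0.46  1.93 -0.3   0.78 -0.19]
```

View pics/w1.png

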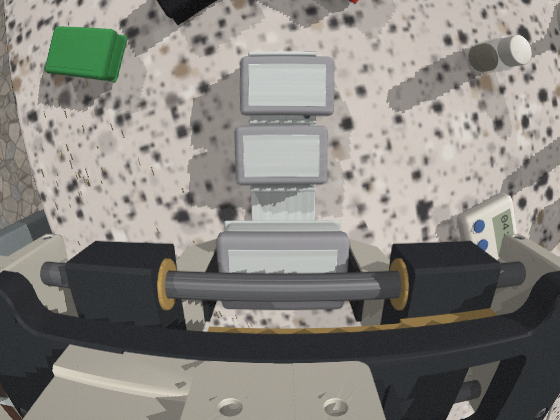

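The wrist view shows the canister held level at (284,268), with the two others still in the rack at (287,85) and (281,155). Its weight is about 6.05 N (0.62 kg). The others must differ by at least 0.13 kg, so this is the heaviest. Staging it.

Request:
{"method": "jog_arm", "body": {"commands": "1 -0.0347 -0.091 0 0 0 0.0227; 1 -0.0347 -0.091 0 0 0 0.0227; 1 -0.0347 -0.091 0 0 0 0.0227; 1 -0.0347 -0.091 0 0 0 0.0227; 1 -0.0347 -0.091 0 0 0 0.0227"}}

```text
clock: 5.5
position: [0.4945, -0.0562, 0.0928]
ee_rot: [3.054, 0.737, 0.001]
force: [0.1, -0.1, -4.6]
width: 0.674
```

Request:
{"method": "jog_arm", "body": {"commands": "1 0 0 0 0 0 0; 1 0 0 -0.07 0 0 0; 1 0 0 -0.09 0 0 0; 1 0 0 -0.06 0 0 0; 1 0 0 0 0 0 0"}}

```text
clock: 6.0
position: [0.4935, -0.0549, 0.0248]
ee_rot: [-3.055, -0.727, 0.006]
force: [-0.9, 0.5, -5.4]
width: 0.673
```

```bash
python3 -c "
from h import *
yaw()"
```

```text
t 6.0 pos [493.5 -54.9  24.8] yaw 26.77 tilt [-0.004 -0.   ] w 0.6730791820777631 q [-0.17  0.51  0.23  2.1  -0.22  0.56  0.68]
```

Request:
{"method": "jog_arm", "body": {"commands": "1 0 0 -0.025 0 0 0; 1 0 0 -0.015 0 0 0; 1 0 0 -0.007 0 0 0; 1 0 0 0 0 0 0; 1 0 0 0 0 0 0"}}

```text
clock: 6.5
position: [0.4952, -0.0551, 0.0129]
ee_rot: [3.056, 0.728, 0.001]
force: [0.1, 0.0, -4.9]
width: 0.676
```

Request:
{"method": "jog_arm", "body": {"commands": "1 0 0 -0.005 0 0 0; 1 0 0 -0.004 0 0 0; 1 0 0 -0.003 0 0 0; 1 0 0 0 0 0 0; 1 0 0 0 0 0 0"}}

```text
clock: 7.0
position: [0.4949, -0.0551, 0.0089]
ee_rot: [-3.056, -0.728, -0.0]
force: [0.1, 0.5, -4.5]
width: 0.675
```

Request:
{"method": "jog_arm", "body": {"commands": "1 0 0 -0.0025 0 0 0; 1 0 0 -0.0025 0 0 0; 1 0 0 0 0 0 0; 1 0 0 0 0 0 0; 1 0 0 0 0 0 0"}}

```text
clock: 7.5
position: [0.4949, -0.0551, 0.0088]
ee_rot: [-3.056, -0.728, -0.001]
force: [-5.5, 0.7, 20.9]
width: 0.676
```

Request:
{"method": "jog_arm", "body": {"commands": "0 0 0 0.002 0 0 0; -1 0 0 0 0 0 0; -1 0 0 0 0 0 0; -1 0 0 0 0 0 0; -1 0 0 0.06 0 0 0"}}

```text
clock: 8.0
position: [0.4938, -0.0551, 0.0248]
ee_rot: [-3.055, -0.728, 0.005]
force: [0.1, 0.0, -0.1]
width: 0.967
```

Request:
{"method": "jog_arm", "body": {"commands": "-1 0 0 0.1 0 0 0; -1 0 0 0.1 0 0 -0.0227; -1 0 0 0 0 0 -0.0227; -1 0 0 0 0 0 -0.0227; -1 0 0 0 0 0 -0.0227"}}

```text
clock: 8.5
position: [0.4952, -0.0551, 0.0864]
ee_rot: [-3.137, 0.17, -0.001]
force: [0.1, 0.5, -1.2]
width: 1.002
```

Request:
{"method": "jog_arm", "body": {"commands": "-1 0 0 0 0 0 -0.0227; -1 0 0 0 0 0 -0.0227; -1 0 0 0 0 0 -0.0227; -1 0 0 0 0 0 -0.0227; -1 0 0 0 0 0 -0.0227"}}

```text
clock: 9.0
position: [0.495, -0.0551, 0.086]
ee_rot: [2.88, -1.254, 0.0]
force: [0.6, 0.1, 0.5]
width: 0.997
```

Request:
{"method": "jog_arm", "body": {"commands": "-0.35 0 0 0 0 0 -0.0227; -0.35 0 0 0 0 0 -0.0227; -0.35 0 0 0 0 0 0; -0.35 0 0 0 0 0 0; -0.35 0 0 0 0 0 0"}}

```text
clock: 9.5
position: [0.4949, -0.0551, 0.086]
ee_rot: [-2.68, 1.639, -0.0]
force: [0.1, 0.0, 0.0]
width: 0.682
```

```bash
python3 - <<'E'
from h import *
yaw();w=grab('wrist','w2.png');P=fish(w);Z=P[...,2]
m=(Z>.026)&(Z<.04)&(abs(P[...,0]-.495)<.07)&(abs(P[...,1]+.055)<.07);m[260:]=0;rects(P,m,100)
E
```

```text
t 9.5 pos [494.9 -55.1  86. ] yaw -62.89 tilt [ 0. -0.] w 0.6817620079135729 q [-0.52  0.48  0.72  2.08 -0.47  0.74 -0.6 ]
[282. 219.] 4588 z 0.0334 rect [498.2 -53. ] [58.6 40.3] 26.91 mean [499.8 -52.1  33.3]
```

View pics/w2.png

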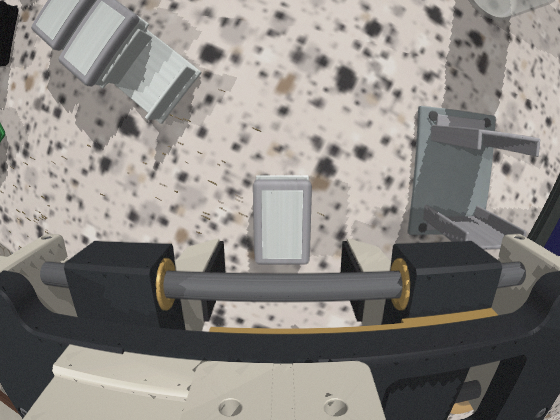

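Canister on the table at (282,220), square between the open fingers; carrier empty at (460,180). Measuring the carrier in this same picture gives its place relative to the canister.

Request:
{"method": "jog_arm", "body": {"commands": "-0.35 0 0 -0.15 0 0 0; -0.35 0 0 -0.09 0 0 0; -0.35 0 0 0 0 0 0; -0.35 0 0 0 0 0 0; -0.35 0 0 0 0 0 0"}}

```text
clock: 10.05
position: [0.4959, -0.0554, 0.0153]
ee_rot: [-2.677, 1.643, -0.003]
force: [0.6, 0.1, 0.2]
width: 0.674
```

```bash
python3 - <<'E'
from h import *
yaw();w=grab('wrist');np.savez('w3.npz',**w);P=fish(w);Z=P[...,2]
roi=(abs(P[...,0]-.59)<.07)&(abs(P[...,1]+.168)<.07)
print('tops');rects(P,roi&(Z>.070)&(Z<.084),15)
print('walls');rects(P,roi&(Z>.02)&(Z<.084),30)
print('floor');rects(P,roi&(Z>.005)&(Z<.016),100)
E
```

```text
t 10.05 pos [495.9 -55.4  15.3] yaw -63.07 tilt [ 0.002 -0.   ] w 0.674211586075056 q [-0.43  0.59  0.6   2.12 -0.6   0.59 -0.5 ]
tops
[556. 155.] 233 z 0.0725 rect [ 607.3 -125.9] [12.3  3.4] 27.78 mean [ 607.1 -126.1   72.6]
[500. 252.] 16 z 0.0835 rect [ 559.3 -112.2] [3.3 1.6] 30.56 mean [ 559.1 -112.1   83.4]
walls
[526. 148.] 1861 z 0.0528 rect [ 607.6 -126.1] [12.7  4.3] 22.31 mean [ 607.4 -125.9   51. ]
[547. 246.] 155 z 0.0333 rect [ 578.  -197.6] [3.7 4.4] 0.99 mean [ 577.9 -197.7   32.9]
[489. 250.] 161 z 0.0339 rect [ 556.8 -132.6] [43.1  4.1] 85.23 mean [ 556.  -147.4   38.3]
floor
[497. 179.] 9779 z 0.0094 rect [ 598.3 -160.5] [88.1 76.2] 26.67 mean [ 595.3 -153.3    9.6]
```

```bash
cat >> h.py <<'E'
def rayp(im,z):
    K=im['camera_matrix'];v,u=np.mgrid[:420,:560]
    d=np.stack([(u-K[0,2])/K[0,0],(v-K[1,2])/K[1,1],np.ones(u.shape)],-1)@im['R'];C=-im['R'].T@im['t']
    return C+d*((z-C[2])/d[...,2])[...,None]
E
python3 - <<'E'
from h import *
for n in('top','scene'):
    im=grab(n,n+'1.png');np.savez(n+'1.npz',**im);P=cloud(im);Z=P[...,2]
    roi=(abs(P[...,0]-.495)<.06)&(abs(P[...,1]+.055)<.06)
    print(n);rects(P,roi&(Z>.026)&(Z<.038),30)
    roi=(abs(P[...,0]-.59)<.06)&(abs(P[...,1]+.168)<.06)
    rects(P,roi&(Z>.07)&(Z<.083),10)
w=grab('wrist')
E
```

```text
top
[314. 191.] 34 z 0.0754 rect [ 618.9 -152.4] [12.4 52.9] 27.87 mean [ 621.4 -151.8   75.6]
[326. 213.] 33 z 0.0753 rect [ 560.7 -182. ] [11.8 54.2] 28.41 mean [ 558.9 -183.1   75.4]
scene
[241. 230.] 41 z 0.032 rect [477.1 -27.1] [13.5 25.6] 78.26 mean [475.6 -27.3  32. ]
[251. 239.] 263 z 0.0319 rect [486.7 -60.5] [44.8 39.9] 26.31 mean [483.1 -62.6  31.7]
[327. 226.] 81 z 0.0744 rect [ 619.1 -151.3] [14.  54.2] 25.76 mean [ 621.4 -151.3   74.2]
[310. 248.] 87 z 0.0749 rect [ 560.7 -180.7] [13.9 54.6] 25.33 mean [ 557.9 -182.7   74.5]
```

View pics/top1.png

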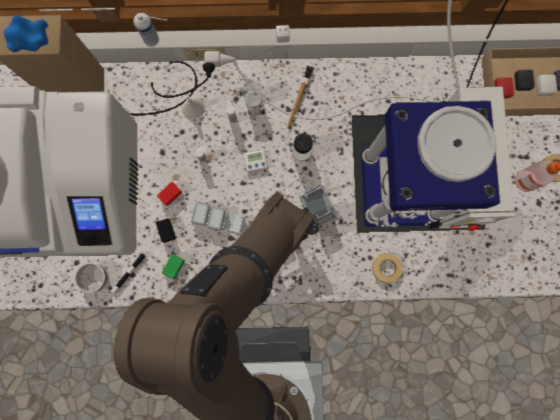

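Top view: the arm covers the staged canister. The scene picture shows its near end within about 1.5 mm of the TCP value, so carrier centre ≈ (589.5,-165.7) mm. Gripping by the sides.

Request:
{"method": "jog_arm", "body": {"commands": "-0.35 0 0 -0.01 0 0 0; -0.1 0 0 0 0 0 0; 1 0 0 0 0 0 0; 1 0 0 0 0 0 0; 1 0 0 0 0 0 0"}}

```text
clock: 10.75
position: [0.4948, -0.055, 0.011]
ee_rot: [2.677, -1.643, -0.0]
force: [-0.2, 0.2, 0.6]
width: 0.432
```

Request:
{"method": "jog_arm", "body": {"commands": "1 0 0 0.03 0 0 0; 1 0 0 0.07 0 0 0; 1 0 0 0.13 0 0 0; 1 0 0 0.13 0 0 0; 1 0 0 0 0 0 0"}}

```text
clock: 11.25
position: [0.4973, -0.0559, 0.1231]
ee_rot: [-2.674, 1.642, -0.008]
force: [1.3, -0.1, -5.2]
width: 0.433
```

```bash
python3 -c "
from h import *
weigh(5);yaw()"
```

```text
F [-9.110e-01  4.000e-03 -5.877e+00] sd [0.355 0.551 0.645] tau [ -0.078 -51.538  10.955 -25.656   0.13    0.068  -0.133]
t 11.5 pos [493.6 -54.8 117.7] yaw -63.07 tilt [-0.003 -0.   ] w 0.43333499520189006 q [-0.57  0.44  0.78  2.05 -0.42  0.82 -0.65]
```

Request:
{"method": "jog_arm", "body": {"commands": "1 0.0788 -0.0923 0 0 0 0; 1 0.0788 -0.0923 0 0 0 0; 1 0.0788 -0.0923 0 0 0 0; 1 0.0788 -0.0923 0 0 0 0; 1 0 0 0 0 0 0"}}

```text
clock: 12.0
position: [0.5909, -0.1711, 0.1178]
ee_rot: [2.671, -1.647, 0.004]
force: [-1.4, -0.4, -5.4]
width: 0.433
```

Request:
{"method": "jog_arm", "body": {"commands": "1 0 0 0 0 0 0; 1 0 0 -0.03 0 0 0; 1 0 0 -0.03 0 0 0; 1 0 0 0 0 0 0; 1 0 0 0 0 0 0"}}

```text
clock: 12.5
position: [0.589, -0.1651, 0.1005]
ee_rot: [2.678, -1.642, -0.002]
force: [0.2, 0.3, -5.5]
width: 0.432
```

```bash
python3 - <<'E'
from h import *
yaw();w=grab('wrist','w4.png');np.savez('w4.npz',**w);s=grab('scene');np.savez('s4.npz',**s)
A=cv2.resize(w['pixels'][130:300,180:400],None,fx=2,fy=2);B=cv2.resize(s['pixels'][190:290,250:390],None,fx=3,fy=3)
H=max(len(A),len(B));A=cv2.copyMakeBorder(A,0,H-len(A),0,0,0);B=cv2.copyMakeBorder(B,0,H-len(B),0,0,0)
o=np.hstack([A,B]);print(o.shape);cv2.imwrite('pics/c4.png',cv2.resize(o[...,::-1],(int(o.shape[1]*800/o.shape[1]),int(o.shape[0]*800/o.shape[1]))))
E
```

```text
t 12.5 pos [ 589.  -165.1  100.5] yaw -63.05 tilt [-0.001  0.   ] w 0.4317225080385598 q [-0.28  0.62  0.71  1.79 -0.5   0.92 -0.45]
(340, 860, 3)
```

View pics/c4.png

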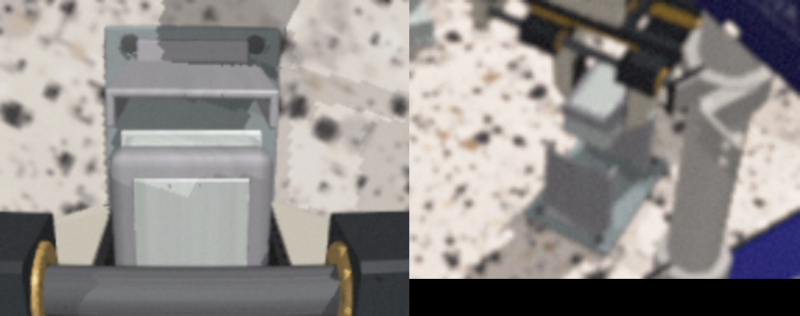

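Crop: wrist view has the canister centred laterally between the channel flanges (canister centre column 192, channel centre 192.5). Checking the lengthwise offset numerically.

```bash
python3 - <<'E'
from h import *
u=np.array([np.cos(np.radians(26.9)),np.sin(np.radians(26.9))]);v=np.array([-u[1],u[0]]);c=np.array([.589,-.1651])
for n,f in(('w4',fish),('s4',cloud)):
    w=dict(np.load(n+'.npz'));P=f(w);D=P[...,:2]-c;a=D@u*1000;b=D@v*1000;Z=P[...,2]
    ok=(abs(a)<50)&(abs(b)<32)
    for nm,lo,hi in(('can',.115,.13),('canlow',.09,.12),('chan',.068,.08)):
        m=ok&(Z>lo)&(Z<hi)
        for sg in(1,-1):
            k=m&(a*sg>20)
            if k.sum()>5: print(n,nm,sg,k.sum(),'a pct',np.round(np.percentile(a[k],[1,10,50,90,99]),1),'b',np.round(np.percentile(b[k],[1,50,99]),1),'z',np.round(np.median(Z[k]),4))
E
```

```text
w4 can 1 2740 a pct [20.1 21.5 27.4 32.4 33. ] b [-19.4   0.1  19.1] z 0.1225
w4 can -1 893 a pct [-28.5 -27.3 -23.7 -20.8 -20.1] b [-18.9   0.   19. ] z 0.1227
w4 canlow 1 960 a pct [25.5 31.4 32.  32.8 33.1] b [-19.9  -0.4  19.6] z 0.1075
w4 canlow -1 7 a pct [-24.  -23.5 -22.5 -20.9 -20.4] b [-17.1  19.6  19.8] z 0.1193
w4 chan 1 872 a pct [28.8 32.3 38.9 40.  40.3] b [-27.1  -0.4  26.6] z 0.0768
s4 can -1 128 a pct [-31.2 -30.6 -27.7 -21.8 -20.3] b [-21.2  -2.2  17.3] z 0.1213
s4 canlow -1 168 a pct [-31.3 -30.7 -29.4 -27.2 -21. ] b [-21.2  -4.5  17.6] z 0.107
s4 chan 1 13 a pct [25.5 25.6 29.6 35.3 37.8] b [-28.2 -27.3 -25.7] z 0.0749
s4 chan -1 99 a pct [-38.3 -37.9 -36.6 -31.3 -25.2] b [-27.5  -1.3  26.1] z 0.0743
```

Both ends show 7–7.5 mm from canister end to channel outer face and the sides are symmetric, so it is centred. Lowering.

Request:
{"method": "jog_arm", "body": {"commands": "1 0 0 -0.03 0 0 0; 1 0 0 -0.05 0 0 0; 1 0 0 -0.06 0 0 0; 1 0 0 -0.05 0 0 0; 1 0 0 -0.03 0 0 0"}}

```text
clock: 13.1
position: [0.5885, -0.1655, 0.0329]
ee_rot: [2.677, -1.643, -0.004]
force: [0.3, 0.2, -5.9]
width: 0.431
```

Request:
{"method": "jog_arm", "body": {"commands": "1 0 0 -0.02 0 0 0; 1 0 0 -0.007 0 0 0; 1 0 0 0 0 0 0; 1 0 0 0 0 0 0; 1 0 0 0 0 0 0"}}

```text
clock: 13.6
position: [0.5899, -0.166, 0.0275]
ee_rot: [-2.677, 1.643, -0.002]
force: [0.1, -0.6, -5.2]
width: 0.432
```

Request:
{"method": "jog_arm", "body": {"commands": "1 0 0 -0.009 0 0 0; 1 0 0 -0.007 0 0 0; 1 0 0 -0.004 0 0 0; 1 0 0 0 0 0 0; 1 0 0 0 0 0 0"}}

```text
clock: 14.1
position: [0.5894, -0.1659, 0.0209]
ee_rot: [2.677, -1.643, -0.0]
force: [0.7, -0.2, -5.9]
width: 0.433
```

Request:
{"method": "jog_arm", "body": {"commands": "1 0 0 -0.001 0 0 0; 1 0 0 -0.001 0 0 0; 1 0 0 -0.001 0 0 0; 1 0 0 0 0 0 0; 1 0 0 0 0 0 0"}}

```text
clock: 14.6
position: [0.5895, -0.1659, 0.02]
ee_rot: [2.677, -1.643, -0.0]
force: [0.3, 0.2, -6.0]
width: 0.43
```

Request:
{"method": "jog_arm", "body": {"commands": "1 0 0 -0.0015 0 0 0; 1 0 0 -0.001 0 0 0; 1 0 0 -0.001 0 0 0; 1 0 0 0 0 0 0; 1 0 0 0 0 0 0"}}

```text
clock: 15.1
position: [0.5895, -0.1659, 0.0191]
ee_rot: [-2.677, 1.643, -0.0]
force: [-0.9, -0.1, -3.3]
width: 0.43
```

Request:
{"method": "jog_arm", "body": {"commands": "1 0 0 -0.001 0 0 0; 1 0 0 0 0 0 0; -0.3 0 0 0 0 0 0; -0.3 0 0 0 0 0 0; -0.3 0 0 0 0 0 0"}}

```text
clock: 15.6
position: [0.5899, -0.1661, 0.0188]
ee_rot: [-2.678, 1.643, -0.001]
force: [-0.1, 0.1, 0.9]
width: 0.627
```

Request:
{"method": "jog_arm", "body": {"commands": "-0.3 0 0 0.04 0 0 0; -0.3 0 0 0.1 0 0 0; -0.3 0 0 0.15 0 0 0; -0.3 0 0 0.15 0 0 0; -0.3 0 0 0 0 0 0"}}

```text
clock: 16.1
position: [0.5926, -0.168, 0.1576]
ee_rot: [-2.674, 1.643, -0.015]
force: [0.1, -0.5, -0.5]
width: 0.65
```

```bash
python3 - <<'E'
from h import *
yaw()
u=np.array([np.cos(np.radians(26.9)),np.sin(np.radians(26.9))]);v=np.array([-u[1],u[0]]);c=np.array([.5895,-.1657])
w=grab('wrist','w5.png');P=fish(w);D=P[...,:2]-c;a=D@u*1000;b=D@v*1000;Z=P[...,2]
m=(abs(a)<35)&(abs(b)<25)&(Z>.03)&(Z<.05);m[260:]=0;rects(P,m,100);print(np.percentile(a[m],[1,99]),np.percentile(b[m],[1,50,99]),np.percentile(Z[m],[5,50,95]))
E
```

```text
t 16.1 pos [ 592.6 -168.   157.6] yaw -63.13 tilt [ 0.01  -0.002] w 0.6501069386759439 q [-0.31  0.56  0.76  1.73 -0.45  1.02 -0.49]
[278. 208.] 3344 z 0.0414 rect [ 588.6 -166.6] [64.4 49.8] 26.12 mean [ 587.9 -166.8   41.2]
[-33.06098868  30.70907053] [-22.95206574  -0.34184971  21.86890282] [0.03774909 0.04137724 0.04335315]
```

Heaviest sits flat in the carrier (top at 41 mm). Now the middle-bay canister.

Request:
{"method": "jog_arm", "body": {"commands": "-1 -0.0149 0.1386 0 0 0 0.0227; -1 -0.0149 0.1386 0 0 0 0.0227; -1 -0.0149 0.1386 0 0 0 0.0227; -1 -0.0149 0.1386 0 0 0 0.0227; -1 -0.0149 0.1386 0 0 0 0.0227"}}

```text
clock: 16.65
position: [0.5662, 0.0437, 0.1504]
ee_rot: [3.084, -0.596, -0.001]
force: [0.8, -0.1, -0.2]
width: 0.988
```

Request:
{"method": "jog_arm", "body": {"commands": "-1 -0.0149 0.1386 0 0 0 0.0227; -1 -0.0149 0.1386 0 0 0 0; -1 0 0 -0.1 0 0 0; -1 0 0 -0.1 0 0 0; -1 0 0 0 0 0 0"}}

```text
clock: 17.15
position: [0.555, 0.125, 0.0872]
ee_rot: [3.115, -0.383, -0.01]
force: [-0.1, -1.2, 0.1]
width: 1.001
```

```bash
python3 - <<'E'
from h import *
weigh(5);yaw()
E
```

```text
F [0.216 0.131 0.364] sd [0.707 0.524 0.957] tau [-3.8800e-01 -5.9914e+01  7.9400e+00 -2.2938e+01 -1.3200e-01 -5.7000e-02
  5.7000e-02]
t 17.4 pos [559.2 124.9  92.1] yaw -14.09 tilt [0.002 0.001] w 0.9993850456820746 q [-0.66  0.53  0.49  1.88 -0.33  0.81 -0.24]
```

Down 76 mm to z ≈ 0.016, grip, lift, weigh.

Request:
{"method": "jog_arm", "body": {"commands": "-1 0 0 -0.13 0 0 0; -1 0 0 -0.09 0 0 0; -1 0 0 -0.033 0 0 0; -1 0 0 0 0 0 0; 0 0 0 0 0 0 0"}}

```text
clock: 17.9
position: [0.5592, 0.1251, 0.0161]
ee_rot: [-3.117, 0.385, -0.003]
force: [0.3, -0.7, 0.3]
width: 0.953
```

Request:
{"method": "jog_arm", "body": {"commands": "1 0 0 0 0 0 0; 1 0 0 0 0 0 0; 1 0 0 0 0 0 0; 1 0 0 0 0 0 0; 1 0 0 0.02 0 0 0"}}

```text
clock: 18.4
position: [0.5577, 0.1251, 0.0206]
ee_rot: [3.118, -0.384, -0.001]
force: [0.1, -0.1, -0.7]
width: 0.672
```

Request:
{"method": "jog_arm", "body": {"commands": "1 0 0 0.06 0 0 0; 1 0 0 0.1 0 0 0; 1 0 0 0.07 0 0 0; 1 0 0 0 0 0 0; 1 0 0 0 0 0 0"}}

```text
clock: 18.9
position: [0.5582, 0.1254, 0.0899]
ee_rot: [-3.118, 0.384, -0.001]
force: [0.5, -1.1, -1.9]
width: 0.673
```

Request:
{"method": "jog_arm", "body": {"commands": "1 0 0 0 0 0 0; 1 0 0 0 0 0 0; 1 0 0 0 0 0 0; 1 0 0 0 0 0 0; 1 0 0 0 0 0 0"}}

```text
clock: 19.4
position: [0.5581, 0.1251, 0.0895]
ee_rot: [3.118, -0.384, -0.0]
force: [0.8, -0.2, -0.3]
width: 0.672
```

```bash
python3 - <<'E'
from h import *
weigh(10);yaw()
E
```

```text
F [-0.051  0.381 -1.209] sd [0.314 0.39  0.592] tau [ 7.0000e-03 -6.2238e+01  8.6560e+00 -2.3991e+01 -5.2000e-02  1.9000e-02
  0.0000e+00]
t 19.9 pos [558.2 125.2  89.8] yaw -14.05 tilt [0. 0.] w 0.6700765773645928 q [-0.66  0.53  0.49  1.89 -0.34  0.81 -0.24]
```

1.2–1.6 N, about 0.15 kg. The third must differ by at least 0.13 kg and weigh at least 0.1 kg, so this is the lightest. Staging it to the side.

Request:
{"method": "jog_arm", "body": {"commands": "1 -0.0753 -0.1167 0 0 0 0.0227; 1 -0.0753 -0.1167 0 0 0 0.0227; 1 -0.0753 -0.1167 0 0 0 0.0227; 1 -0.0753 -0.1167 0 0 0 0.0227; 1 -0.0753 -0.1167 0 0 0 0.0227"}}

```text
clock: 20.4
position: [0.4444, -0.0511, 0.09]
ee_rot: [3.053, 0.738, 0.001]
force: [-0.1, -0.7, -1.2]
width: 0.676
```

Request:
{"method": "jog_arm", "body": {"commands": "1 -0.0753 -0.1167 0 0 0 0; 1 -0.0753 -0.1167 0 0 0 0; 1 0 0 -0.07 0 0 0; 1 0 0 -0.1 0 0 0; 1 0 0 -0.05 0 0 0"}}

```text
clock: 20.9
position: [0.3996, -0.1203, 0.0226]
ee_rot: [-3.056, -0.727, 0.001]
force: [-0.8, -1.0, -0.4]
width: 0.672
```

Request:
{"method": "jog_arm", "body": {"commands": "1 0 0 -0.02 0 0 0; 1 0 0 0 0 0 0; 1 0 0 0 0 0 0; 1 0 0 0 0 0 0; 1 0 0 0 0 0 0"}}

```text
clock: 21.4
position: [0.4007, -0.1199, 0.0184]
ee_rot: [3.055, 0.729, 0.002]
force: [-0.2, -0.1, -1.2]
width: 0.671
```

Request:
{"method": "jog_arm", "body": {"commands": "1 0 0 -0.013 0 0 0; 1 0 0 -0.01 0 0 0; 1 0 0 -0.004 0 0 0; 1 0 0 0 0 0 0; 1 0 0 0 0 0 0"}}

```text
clock: 21.9
position: [0.4, -0.1199, 0.0096]
ee_rot: [-3.056, -0.728, 0.0]
force: [0.1, -0.0, -0.7]
width: 0.677
```

Request:
{"method": "jog_arm", "body": {"commands": "1 0 0 -0.0015 0 0 0; 1 0 0 -0.001 0 0 0; 1 0 0 0 0 0 0; 1 0 0 0 0 0 0; 1 0 0 0 0 0 0"}}

```text
clock: 22.4
position: [0.4, -0.1199, 0.0093]
ee_rot: [-3.056, -0.728, -0.001]
force: [-1.4, 0.2, 9.1]
width: 0.673
```

Request:
{"method": "jog_arm", "body": {"commands": "-1 0 0 0 0 0 0; -1 0 0 0 0 0 0; -1 0 0 0 0 0 0; -1 0 0 0 0 0 0; -1 0 0 0.05 0 0 0"}}

```text
clock: 22.9
position: [0.3991, -0.1197, 0.0231]
ee_rot: [-3.055, -0.728, 0.004]
force: [-0.3, -1.0, 0.8]
width: 0.994
```

Request:
{"method": "jog_arm", "body": {"commands": "-1 0 0 0.11 0 0 0; -1 0 0 0.11 0 0 0; -1 0.0722 0.1206 0 0 0 -0.0227; -1 0.0722 0.1206 0 0 0 -0.0227; -1 0.0722 0.1206 0 0 0 -0.0227"}}

```text
clock: 23.4
position: [0.4659, -0.0101, 0.0905]
ee_rot: [-3.141, -0.052, -0.002]
force: [1.4, -1.0, -0.1]
width: 0.994
```

Request:
{"method": "jog_arm", "body": {"commands": "-1 0.0722 0.1206 0 0 0 -0.0227; -1 0.0722 0.1206 0 0 0 -0.0227; -1 0.0722 0.1206 0 0 0 0; -1 0.0722 0.1206 0 0 0 0; -1 0.0722 0.1206 0 0 0 0"}}

```text
clock: 23.9
position: [0.5738, 0.1714, 0.0897]
ee_rot: [3.118, -0.383, -0.0]
force: [0.4, -0.5, -0.3]
width: 1.001
```

```bash
python3 - <<'E'
from h import *
weigh(6);yaw()
E
```

```text
F [0.402 1.172 0.178] sd [2.186 2.894 0.281] tau [  1.701 -65.865  10.695 -23.107   0.26    0.347  -0.114]
t 24.2 pos [572.7 168.2  89.7] yaw -14.12 tilt [-0.001 -0.001] w 1.001610894015412 q [-0.71  0.57  0.49  1.82 -0.34  0.84 -0.3 ]
```

Request:
{"method": "jog_arm", "body": {"commands": "-1 0 0.003 -0.13 0 0 0; -1 0 0 -0.09 0 0 0; -1 0 0 -0.026 0 0 0; -1 0 0 0 0 0 0; 0 0 0 0 0 0 0"}}

```text
clock: 24.7
position: [0.574, 0.1698, 0.0173]
ee_rot: [-3.117, 0.386, -0.002]
force: [-0.2, -0.1, 1.1]
width: 0.951
```

Request:
{"method": "jog_arm", "body": {"commands": "1 0 0 0 0 0 0; 1 0 0 0 0 0 0; 1 0 0 0 0 0 0; 1 0 0 0 0 0 0; 1 0 0 0.02 0 0 0"}}

```text
clock: 25.2
position: [0.5726, 0.1704, 0.0218]
ee_rot: [3.117, -0.384, -0.002]
force: [-0.2, 0.5, -3.8]
width: 0.674
```

Request:
{"method": "jog_arm", "body": {"commands": "1 0 0 0.06 0 0 0; 1 0 0 0.1 0 0 0; 1 0 0 0.07 0 0 0; 1 0 0 0 0 0 0; 1 0 0 0 0 0 0"}}

```text
clock: 25.7
position: [0.5731, 0.1706, 0.0909]
ee_rot: [-3.118, 0.384, -0.0]
force: [-0.1, 0.6, -3.3]
width: 0.674
```

Request:
{"method": "jog_arm", "body": {"commands": "1 0 0 0 0 0 0; 1 0 0 0 0 0 0; 1 0 0 0 0 0 0; 1 0 0 0 0 0 0; 1 0 0 0 0 0 0"}}

```text
clock: 26.2
position: [0.5732, 0.1704, 0.0909]
ee_rot: [3.118, -0.384, -0.0]
force: [0.2, -0.2, -2.9]
width: 0.672
```

```bash
python3 - <<'E'
from h import *
weigh(10);yaw()
E
```

```text
F [-0.075  0.051 -3.345] sd [0.44  0.485 0.465] tau [ 6.0000e-03 -6.6668e+01  9.5640e+00 -2.5317e+01 -5.6000e-02  1.2000e-02
  0.0000e+00]
t 26.7 pos [573.3 170.4  91.2] yaw -14.05 tilt [ 0. -0.] w 0.6715042146633385 q [-0.71  0.57  0.49  1.82 -0.35  0.84 -0.3 ]
```

About 0.37 kg, the middle weight. Staging it at (495,-55).

Request:
{"method": "jog_arm", "body": {"commands": "1 -0.0435 -0.1252 0 0 0 0.0227; 1 -0.0435 -0.1252 0 0 0 0.0227; 1 -0.0435 -0.1252 0 0 0 0.0227; 1 -0.0435 -0.1252 0 0 0 0.0227; 1 -0.0435 -0.1252 0 0 0 0.0227"}}

```text
clock: 27.2
position: [0.5076, -0.0188, 0.0914]
ee_rot: [3.054, 0.737, 0.001]
force: [0.7, -0.7, -3.5]
width: 0.671
```

Request:
{"method": "jog_arm", "body": {"commands": "1 -0.0435 -0.1252 0 0 0 0; 1 0 0 -0.07 0 0 0; 1 0 0 -0.1 0 0 0; 1 0 0 -0.06 0 0 0; 1 0 0 -0.02 0 0 0"}}

```text
clock: 27.7
position: [0.494, -0.0551, 0.0147]
ee_rot: [-3.056, -0.728, 0.004]
force: [0.4, 0.3, -2.7]
width: 0.674
```

Request:
{"method": "jog_arm", "body": {"commands": "1 0 0 -0.01 0 0 0; 1 0 0 -0.005 0 0 0; 1 0 0 0 0 0 0; 1 0 0 0 0 0 0; 1 0 0 0 0 0 0"}}

```text
clock: 28.2
position: [0.4954, -0.0548, 0.0122]
ee_rot: [3.056, 0.729, 0.002]
force: [-0.3, 0.6, -2.7]
width: 0.676
```

Request:
{"method": "jog_arm", "body": {"commands": "1 0 0 -0.004 0 0 0; 1 0 0 -0.003 0 0 0; 1 0 0 0 0 0 0; 1 0 0 0 0 0 0; 1 0 0 0 0 0 0"}}

```text
clock: 28.7
position: [0.4954, -0.0549, 0.0107]
ee_rot: [-3.056, -0.728, -0.002]
force: [-4.2, 0.4, 15.3]
width: 0.673
```

```bash
python3 -c "
from h import *
yaw();weigh(1)"
```

```text
t 28.7 pos [495.4 -54.9  10.7] yaw 26.81 tilt [0.001 0.   ] w 0.6730185204068022 q [-0.18  0.54  0.25  2.11 -0.26  0.52  0.72]
F [-3.326  0.945 15.256] sd [0. 0. 0.] tau [ 2.0100e-01 -5.2401e+01  4.0430e+00 -1.6440e+01 -1.7800e-01 -1.5490e+00
 -1.2000e-02]
```

Request:
{"method": "jog_arm", "body": {"commands": "0 0 0 0.002 0 0 0; -1 0 0 0 0 0 0; -1 0 0 0 0 0 0; -1 0 0 0 0 0 0; -1 0 0 0.06 0 0 0"}}

```text
clock: 29.25
position: [0.4937, -0.0548, 0.0268]
ee_rot: [-3.055, -0.728, 0.005]
force: [0.0, 0.0, 0.5]
width: 0.969
```

Request:
{"method": "jog_arm", "body": {"commands": "-1 0 0 0.1 0 0 0; -1 0 0 0.1 0 0 -0.0227; -1 0 0 0 0 0 -0.0227; -1 0 0 0 0 0 -0.0227; -1 0 0 0 0 0 -0.0227"}}

```text
clock: 29.75
position: [0.4952, -0.0548, 0.0884]
ee_rot: [-3.137, 0.17, -0.001]
force: [-0.1, 0.1, -0.4]
width: 1.002
```

Request:
{"method": "jog_arm", "body": {"commands": "-1 0 0 0 0 0 -0.0227; -1 0 0 0 0 0 -0.0227; -1 0 0 0 0 0 -0.0227; -1 0 0 0 0 0 -0.0227; -1 0 0 0 0 0 -0.0227"}}

```text
clock: 30.25
position: [0.495, -0.0548, 0.0881]
ee_rot: [2.88, -1.254, 0.0]
force: [0.3, 0.1, -0.4]
width: 1.001
```

Request:
{"method": "jog_arm", "body": {"commands": "-0.35 0 0 0 0 0 -0.0227; -0.35 0 0 0 0 0 -0.0227; -0.35 0 0 -0.1 0 0 0; -0.35 0 0 0 0 0 0; -0.35 0 0 0 0 0 0"}}

```text
clock: 30.75
position: [0.4945, -0.0551, 0.0581]
ee_rot: [2.677, -1.642, -0.002]
force: [-1.0, 0.4, 0.7]
width: 0.685
```

```bash
python3 -c "
from h import *
yaw()"
```

```text
t 30.75 pos [494.5 -55.1  58.1] yaw -63.07 tilt [-0.002 -0.   ] w 0.6848277502202403 q [-0.51  0.53  0.71  2.1  -0.54  0.7  -0.54]
```

Request:
{"method": "jog_arm", "body": {"commands": "-0.35 0 0 -0.1 0 0 0; -0.35 0 0 -0.053 0 0 0; -0.35 0 0 0 0 0 0; -0.1 0 0 0 0 0 0; 1 0 0 0 0 0 0"}}

```text
clock: 31.25
position: [0.4959, -0.0551, 0.0135]
ee_rot: [-2.677, 1.643, -0.002]
force: [0.9, -0.0, 0.1]
width: 0.543
```

Request:
{"method": "jog_arm", "body": {"commands": "1 0 0 0 0 0 0; 1 0 0 0 0 0 0; 1 0 0 0 0 0 0; 1 0 0 0.03 0 0 0; 1 0 0 0.09 0 0 0"}}

```text
clock: 31.75
position: [0.4934, -0.0548, 0.0477]
ee_rot: [2.676, -1.642, -0.005]
force: [0.1, -0.0, -2.3]
width: 0.432
```

Request:
{"method": "jog_arm", "body": {"commands": "1 0 0 0.15 0 0 0; 1 0 0 0.12 0 0 0; 1 0.0788 -0.0923 0 0 0 0; 1 0.0788 -0.0923 0 0 0 0; 1 0.0788 -0.0923 0 0 0 0"}}

```text
clock: 32.25
position: [0.5667, -0.1382, 0.1302]
ee_rot: [-2.678, 1.641, -0.001]
force: [1.9, 0.6, -3.0]
width: 0.431
```

Request:
{"method": "jog_arm", "body": {"commands": "1 0.0788 -0.0923 0 0 0 0; 1 0 0 0 0 0 0; 1 0 0 0 0 0 0; 1 0 0 0 0 0 0; 1 0 0 0 0 0 0"}}

```text
clock: 32.75
position: [0.589, -0.1644, 0.1293]
ee_rot: [-2.678, 1.642, 0.002]
force: [-0.8, -0.1, -2.4]
width: 0.432
```

```bash
cat > chk.py <<'E'
from h import *
import sys
yaw();weigh(1);w=grab('wrist',sys.argv[1]);P=fish(w)
u=np.array([np.cos(np.radians(26.9)),np.sin(np.radians(26.9))]);v=np.array([-u[1],u[0]]);c=np.array([.5893,-.1658])
D=P[...,:2]-c;a=D@u*1000;b=D@v*1000;Z=P[...,2];zt=float(sys.argv[2])
ok=(abs(a)<50)&(abs(b)<32)&(a>20);ok[265:]=0
for nm,lo,hi in(('can',zt-.006,zt+.006),('chan',.068,.08)):
    k=ok&(Z>lo)&(Z<hi);print(nm,k.sum(),'a',np.round(np.percentile(a[k],[10,50,90,99]),1),'b',np.round(np.percentile(b[k],[1,50,99]),1),'z',np.round(np.median(Z[k]),4))
E
python3 chk.py w6.png 0.14
```

```text
t 32.75 pos [ 589.  -164.4  129.3] yaw -63.02 tilt [-0.001  0.001] w 0.4319203952453835 q [-0.31  0.6   0.76  1.76 -0.49  0.98 -0.46]
F [-0.218  0.557 -2.504] sd [0. 0. 0.] tau [ 2.8300e-01 -6.4658e+01  1.4592e+01 -2.6403e+01 -3.7000e-02  8.0000e-03
 -9.0000e-03]
can 383 a [31.7 32.3 33.1 33.3] b [-17.9   0.9  19.9] z 0.1425
chan 690 a [31.9 38.6 40.1 40.4] b [-26.4  -0.1  27.5] z 0.077
```

Request:
{"method": "jog_arm", "body": {"commands": "1 0 0 -0.04 0 0 0; 1 0 0 -0.06 0 0 0; 1 0 0 -0.06 0 0 0; 1 0 0 -0.05 0 0 0; 1 0 0 -0.02 0 0 0"}}

```text
clock: 33.35
position: [0.5886, -0.165, 0.0582]
ee_rot: [2.677, -1.642, -0.004]
force: [-0.6, 0.3, -2.8]
width: 0.434
```

Request:
{"method": "jog_arm", "body": {"commands": "1 0 0 -0.012 0 0 0; 1 0 0 -0.004 0 0 0; 1 0 0 0 0 0 0; 1 0 0 0 0 0 0; 1 0 0 0 0 0 0"}}

```text
clock: 33.85
position: [0.5899, -0.1658, 0.056]
ee_rot: [-2.677, 1.643, -0.001]
force: [-0.3, 0.5, -3.0]
width: 0.434
```

Request:
{"method": "jog_arm", "body": {"commands": "1 0 0 -0.004 0 0 0; 1 0 0 -0.003 0 0 0; 1 0 0 -0.001 0 0 0; 1 0 0 0 0 0 0; 1 0 0 0 0 0 0"}}

```text
clock: 34.35
position: [0.5896, -0.1656, 0.0532]
ee_rot: [-2.677, 1.643, -0.0]
force: [-1.3, 1.1, 1.4]
width: 0.432
```

Request:
{"method": "jog_arm", "body": {"commands": "1 0 0 -0.001 0 0 0; 1 0 0 -0.001 0 0 0; 1 0 0 0 0 0 0; 1 0 0 0 0 0 0; 1 0 0 0 0 0 0"}}

```text
clock: 34.85
position: [0.5896, -0.1656, 0.0531]
ee_rot: [-2.677, 1.643, -0.0]
force: [-2.6, 1.5, 8.8]
width: 0.434
```

Seated with 9 N. Release, rise and check.

Request:
{"method": "jog_arm", "body": {"commands": "-0.3 0 0 0 0 0 0; -0.3 0 0 0 0 0 0; -0.3 0 0 0 0 0 0; -0.3 0 0 0.03 0 0 0; -0.3 0 0 0.1 0 0 0"}}

```text
clock: 35.35
position: [0.5879, -0.165, 0.09]
ee_rot: [2.676, -1.642, -0.007]
force: [0.6, 0.3, 0.3]
width: 0.652
```

Request:
{"method": "jog_arm", "body": {"commands": "-0.35 0 0 0.12 0 0 0; -0.35 0 0 0.05 0 0 0; -0.35 0 0 0 0 0 0; -0.35 0 0 0 0 0 0; -0.35 0 0 0 0 0 0"}}

```text
clock: 35.85
position: [0.5889, -0.1651, 0.1413]
ee_rot: [2.677, -1.643, -0.003]
force: [-0.3, -1.7, 0.9]
width: 0.677
```

```bash
python3 chk.py w7.png 0.072; python3 - <<'E'
from h import *
s=grab('scene');P=cloud(s);Z=P[...,2]
roi=(abs(P[...,0]-.4)<.07)&(abs(P[...,1]+.12)<.06);print('light');rects(P,roi&(Z>.026)&(Z<.038),60)
E
```

```text
t 35.85 pos [ 588.9 -165.1  141.3] yaw -63.07 tilt [-0.002  0.   ] w 0.6768345186446186 q [-0.32  0.59  0.78  1.75 -0.48  1.   -0.46]
F [-0.03  -0.383 -0.236] sd [0. 0. 0.] tau [-2.0000e-02 -6.3241e+01  1.4047e+01 -2.6182e+01 -6.1000e-02 -4.0000e-03
  3.0000e-03]
can 1565 a [22.1 30.1 39.9 40.3] b [-25.7   0.3  26.9] z 0.0735
chan 1600 a [22.2 30.1 39.8 40.3] b [-26.1   0.3  26.9] z 0.0736
light
[228. 274.] 519 z 0.0321 rect [ 399.1 -119.8] [61.7 40.5] 26.37 mean [ 398.4 -122.    31.8]
```

View pics/w7.png

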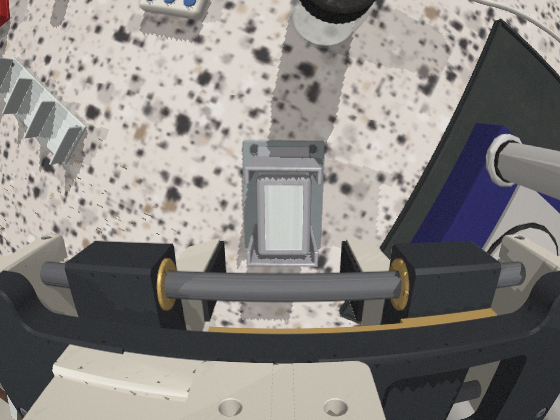

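The wrist view shows the second canister square in the carrier at (284,215), rack empty at (35,110), jar and timer untouched. Fetching the lightest at (400,-120).

Request:
{"method": "jog_arm", "body": {"commands": "-0.35 -0.1263 0.0305 0 0 0 0; -0.35 -0.1263 0.0305 0 0 0 0; -0.35 -0.1263 0.0305 0 0 0 0; -0.35 -0.1263 0.0305 0 0 0 0; -0.35 -0.1263 0.0305 0 0 0 0"}}

```text
clock: 36.5
position: [0.3983, -0.1196, 0.1419]
ee_rot: [2.677, -1.643, -0.001]
force: [0.1, 0.7, 1.8]
width: 0.674
```

Request:
{"method": "jog_arm", "body": {"commands": "-0.35 0 0 -0.12 0 0 0; -0.35 0 0 -0.12 0 0 0; -0.35 0 0 -0.06 0 0 0; -0.35 0 0 0 0 0 0; -0.35 0 0 0 0 0 0"}}

```text
clock: 37.0
position: [0.3999, -0.1204, 0.0526]
ee_rot: [2.676, -1.644, -0.001]
force: [0.6, 0.3, 0.8]
width: 0.674
```

```bash
python3 - <<'E'
from h import *
w=grab('wrist');yaw();P=fish(w);Z=P[...,2]
m=(Z>.026)&(Z<.04)&(abs(P[...,0]-.4)<.07)&(abs(P[...,1]+.12)<.07);m[260:]=0;rects(P,m,100)
E
```

```text
t 37.05 pos [ 400.4 -120.4   53. ] yaw -63.11 tilt [ 0. -0.] w 0.6742742902646651 q [-0.39  0.44  0.73  2.29 -0.54  0.58 -0.35]
[278. 224.] 4761 z 0.0334 rect [ 409.2 -113. ] [43.7 40.3] 26.79 mean [ 410.9 -112.2   33.2]
```

Request:
{"method": "jog_arm", "body": {"commands": "-0.35 0 0 -0.09 0 0 0; -0.35 0 0 -0.045 0 0 0; -0.35 0 0 0 0 0 0; -0.1 0 0 0 0 0 0; 1 0 0 0 0 0 0"}}

```text
clock: 37.55
position: [0.4009, -0.1201, 0.0129]
ee_rot: [-2.677, 1.643, -0.003]
force: [-0.6, -0.2, -0.5]
width: 0.552
```

Request:
{"method": "jog_arm", "body": {"commands": "1 0 0 0 0 0 0; 1 0 0 0 0 0 0; 1 0 0 0 0 0 0; 1 0 0 0.03 0 0 0; 1 0 0 0.09 0 0 0"}}

```text
clock: 38.05
position: [0.3989, -0.1198, 0.0477]
ee_rot: [2.676, -1.643, -0.004]
force: [0.7, -0.0, -1.0]
width: 0.432
```

Request:
{"method": "jog_arm", "body": {"commands": "1 0 0 0.14 0 0 0; 1 0 0 0.14 0 0 0; 1 0.1053 -0.0255 0 0 0 0; 1 0.1053 -0.0255 0 0 0 0; 1 0.1053 -0.0255 0 0 0 0"}}

```text
clock: 38.55
position: [0.4963, -0.1422, 0.1333]
ee_rot: [-2.677, 1.641, -0.002]
force: [0.2, -0.1, -0.4]
width: 0.43
```

Request:
{"method": "jog_arm", "body": {"commands": "1 0.1053 -0.0255 0 0 0 0; 1 0.1053 -0.0255 0 0 0 0; 1 0.1053 -0.0255 0 0 0 0; 1 0 0 0 0 0 0; 1 0 0 0 0 0 0"}}

```text
clock: 39.05
position: [0.5892, -0.1662, 0.132]
ee_rot: [2.676, -1.643, -0.001]
force: [-1.0, 1.2, -0.9]
width: 0.435
```

```bash
python3 chk.py w8.png 0.15
```

```text
t 39.05 pos [ 589.2 -166.2  132. ] yaw -63.1 tilt [-0.001 -0.001] w 0.43466185326488693 q [-0.33  0.61  0.8   1.76 -0.51  0.99 -0.44]
F [-0.925 -0.836 -1.918] sd [0. 0. 0.] tau [-3.8000e-02 -6.2618e+01  1.4485e+01 -2.6700e+01 -1.3600e-01 -6.8000e-02
 -1.6000e-02]
can 2414 a [21.4 26.7 31.1 31.6] b [-19.    0.3  19.5] z 0.1523
chan 1738 a [22.1 29.9 39.7 40.3] b [-26.    0.4  27. ] z 0.0736
```

Request:
{"method": "jog_arm", "body": {"commands": "1 0.0025 0.001 -0.03 0 0 0; 1 0 0 -0.05 0 0 0; 1 0 0 -0.04 0 0 0; 1 0 0 -0.015 0 0 0; 1 0 0 0 0 0 0"}}

```text
clock: 39.65
position: [0.5896, -0.1653, 0.0902]
ee_rot: [2.677, -1.643, -0.003]
force: [0.7, 0.4, -0.5]
width: 0.432
```

Request:
{"method": "jog_arm", "body": {"commands": "1 0 0 -0.003 0 0 0; 1 0 0 -0.003 0 0 0; 1 0 0 0 0 0 0; 1 0 0 0 0 0 0; 1 0 0 0 0 0 0"}}

```text
clock: 40.15
position: [0.5906, -0.1655, 0.0899]
ee_rot: [-2.677, 1.643, -0.001]
force: [-0.5, 0.4, 0.1]
width: 0.432
```

Request:
{"method": "jog_arm", "body": {"commands": "1 0 0 -0.004 0 0 0; 1 0 0 -0.004 0 0 0; 1 0 0 0 0 0 0; 1 0 0 0 0 0 0; 1 0 0 0 0 0 0"}}

```text
clock: 40.65
position: [0.5904, -0.1655, 0.0872]
ee_rot: [2.677, -1.643, 0.0]
force: [0.6, 0.5, -0.7]
width: 0.432
```

Request:
{"method": "jog_arm", "body": {"commands": "1 0 0 -0.003 0 0 0; 1 0 0 -0.002 0 0 0; 1 0 0 0 0 0 0; 1 0 0 0 0 0 0; 1 0 0 0 0 0 0"}}

```text
clock: 41.15
position: [0.5904, -0.1655, 0.0858]
ee_rot: [2.677, -1.643, 0.0]
force: [0.4, -0.9, -1.0]
width: 0.431
```

Request:
{"method": "jog_arm", "body": {"commands": "1 0 0 -0.001 0 0 0; 1 0 0 -0.001 0 0 0; 1 0 0 -0.001 0 0 0; 1 0 0 0 0 0 0; 1 0 0 0 0 0 0"}}

```text
clock: 41.65
position: [0.5904, -0.1655, 0.0848]
ee_rot: [2.677, -1.643, 0.0]
force: [0.1, 0.6, -0.6]
width: 0.435
```

```bash
python3 chk.py w9.png 0.104
```

```text
t 41.65 pos [ 590.4 -165.5   84.8] yaw -63.08 tilt [-0. -0.] w 0.43545894854230127 q [-0.3   0.66  0.75  1.8  -0.56  0.91 -0.4 ]
F [ 0.139 -1.014 -0.993] sd [0. 0. 0.] tau [ 3.0000e-03 -6.6181e+01  1.5071e+01 -2.3548e+01 -5.6000e-02  4.0000e-03
  0.0000e+00]
can 2726 a [21.6 27.6 32.8 33.4] b [-19.5  -0.2  18.9] z 0.1052
chan 1402 a [31.5 38.2 40.3 40.6] b [-26.3  -0.1  27. ] z 0.0762
```

Request:
{"method": "jog_arm", "body": {"commands": "1 0 0 -0.0015 0 0 0; 1 0 0 -0.0015 0 0 0; 1 0 0 0 0 0 0; 1 0 0 0 0 0 0; 1 0 0 0 0 0 0"}}

```text
clock: 42.25
position: [0.5905, -0.1655, 0.0847]
ee_rot: [-2.677, 1.643, -0.0]
force: [-3.1, 1.4, 8.5]
width: 0.431
```

Request:
{"method": "jog_arm", "body": {"commands": "-0.3 0 0 0 0 0 0; -0.3 0 0 0 0 0 0; -0.3 0 0 0 0 0 0; -0.3 0 0 0.02 0 0 0; -0.3 0 0 0.08 0 0 0"}}

```text
clock: 42.75
position: [0.589, -0.1648, 0.1125]
ee_rot: [2.676, -1.642, -0.006]
force: [-0.0, 0.3, -0.7]
width: 0.65
```

Request:
{"method": "jog_arm", "body": {"commands": "-0.35 0 0 0.12 0 0 0; -0.35 0 0 0.1 0 0 0; -0.35 -0.13 0.03 0.05 0 0 0; -0.35 -0.13 0.03 0 0 0 0; -0.35 -0.13 0.03 0 0 0 0"}}

```text
clock: 43.25
position: [0.4724, -0.1386, 0.1955]
ee_rot: [-2.677, 1.643, -0.001]
force: [-0.2, 0.4, 0.8]
width: 0.673
```

Request:
{"method": "jog_arm", "body": {"commands": "-0.35 -0.13 0.03 0 0 0 0; -0.35 0 0.1 0 0 0 0; -0.35 0 0.1 0 0 0 0; -0.35 0 0 0 0 0 0; -0.35 0 0 0 0 0 0"}}

```text
clock: 43.75
position: [0.4346, -0.0691, 0.1953]
ee_rot: [-2.679, 1.641, -0.001]
force: [0.0, -0.7, -0.4]
width: 0.673
```

```bash
python3 - <<'E'
from h import *
yaw()
for n in('top','scene'):
    im=grab(n);P=cloud(im);Z=P[...,2];np.savez(n+'9.npz',**im)
    roi=(abs(P[...,0]-.59)<.05)&(abs(P[...,1]+.166)<.05);print(n)
    rects(rayp(im,.104),roi&(Z>.097)&(Z<.111),60)
    k=roi&(Z>.097)
    if k.sum()>60:
        q=P[k&(Z<.111)];A=np.c_[q[:,:2]-q[:,:2].mean(0),np.ones(len(q))];print('slope',np.round(np.linalg.lstsq(A,q[:,2],rcond=None)[0],4))
    for nm,c,z in(('timer',(.727,.011),.012),('jar',(.7525,-.1246),.085),('vial',(.74,.167),.04),('tape',(.407,-.357),.012)):
        r=(abs(P[...,0]-c[0])<.05)&(abs(P[...,1]-c[1])<.05)&(Z>z);print(nm);rects(P,r,60)
cv2.imwrite('pics/s9.png',cv2.resize(im['pixels'][110:410,120:420,::-1],None,fx=2,fy=2))
E
```

```text
t 43.75 pos [434.6 -69.1 195.3] yaw -62.97 tilt [0.001 0.   ] w 0.6726887488186168 q [-0.77  0.22  0.97  2.09 -0.22  0.93 -0.77]
top
[322. 200.] 332 z 0.104 rect [ 590.4 -168.3] [61.1 40.2] 26.15 mean [ 590.1 -168.2  104. ]
slope [ 0.0027 -0.0038  0.1039]
timer
[256. 160.] 402 z 0.0178 rect [727.1  11.2] [57.3 63.6] 9.55 mean [726.7  11.   18. ]
jar
[303. 143.] 309 z 0.0989 rect [ 754.8 -124.4] [52.7 52.2] 3.45 mean [ 753.6 -123.8   98.6]
vial
[200. 154.] 72 z 0.0603 rect [741.3 167.8] [23.2 22.5] 57.48 mean [739.8 166.2  57.1]
tape
[388. 268.] 463 z 0.0192 rect [ 407.2 -356.7] [81.  80.3] 66.51 mean [ 407.1 -357.    19.3]
scene
[319. 229.] 490 z 0.104 rect [ 588.1 -169.9] [65.5 40.6] 27.19 mean [ 587.5 -170.2  104. ]
slope [0.0085 0.0328 0.1036]
timer
[321. 186.] 383 z 0.018 rect [727.2  11.9] [58.6 63.6] 10.97 mean [724.5   9.   17.7]
jar
vial
[293. 143.] 82 z 0.0551 rect [740.1 167.4] [24.1 21.6] 38.88 mean [738.5 165.   54.1]
tape
[293. 375.] 1343 z 0.0191 rect [ 406.7 -355.2] [81.6 81.1] 23.55 mean [ 405.3 -357.1   18.9]
```

View pics/s9.png

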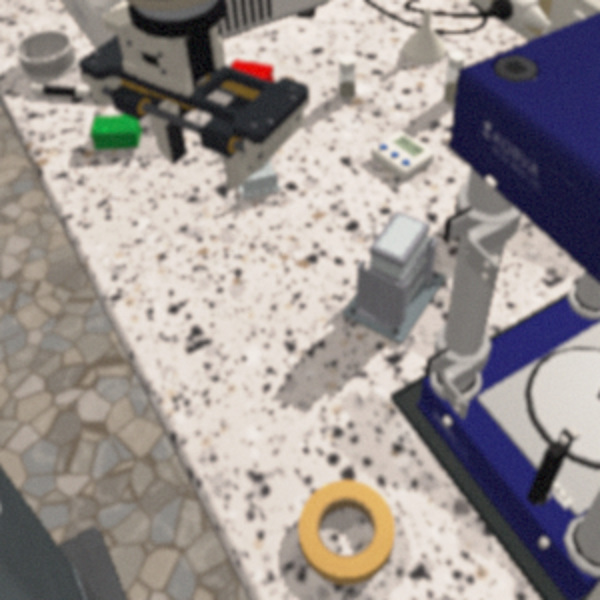

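The stack stands level in the carrier at crop (400,255), top at 104 mm. The gripper is clear and the bystanders have not moved. Handing in.

```bash
python3 -c "
from cell import arm;print(arm.sign_off())"
```

```text
the job is handed in; nothing more can be done
None
```

All three canisters are stacked in the carrier, heaviest at the bottom and lightest on top, and the job was handed in at about 44 s of the 72 s allowed.

- **Weights and order:** I lifted each canister from the rack by its ends and read the wrist force. They came to about 0.62 kg (bottom), 0.37 kg (middle) and 0.15 kg (top). I set each down on the table, gripped it again by its long sides and lowered it into the carrier.
- **Stack:** The top face measures 104 mm above the surface, which is the height of three seated canisters. The top camera shows it level. The scene camera gave a slope of about 0.03 in y, which I put down to depth noise since the face looks flat in the picture.
- **Position disagreement:** The final cameras place the top canister about 3–4 mm in y from where the arm released it. That is near the camera error seen earlier, and it is within the channels.
- **Set-down force:** Canisters went into the carrier with no more than about 9 N. The highest reading was about 21 N, when I set the heaviest on the table. None tipped over.
- **Bystanders:** The timer, jar, vial and tape roll measured within about 2.5 mm of where they started. The final scene-camera check did not pick up the jar, so its position rests on the top camera alone. I never went near the red, black and green look-alikes.

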